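# Plug a lamp cartridge into the microscope light unit and tug it to prove that it latched

### The arm

A 6-joint arm with a two-finger parallel gripper is mounted at the origin on the work surface. World frame = base frame: x ahead of the robot, y to its left, z up, the work surface at z = 0. Lengths are in m, angles in rad, forces in N, time in s.
With the tool pointing down it reaches from about 0.2 to 0.875 m from the base axis. Payload 3.4 kg.
Tool frame: the origin (TCP) lies between the finger pads; the fingertips stand 25 mm ahead of it and the grasp point (between the pads) lies 6 mm ahead of it (r.nose_length is the z of the fingertips in the tool frame, in m); z points along the fingers, y is the line along which they close (so a half turn about z gives the same grasp; the last joint's range is limited). The gripper opens to 94 mm and grips with 3 to 60 N. Pads are 16 mm wide; open, the fingers measure 119 mm over their backs; the gripper's body (75 mm by 177 mm) begins 78 mm behind the grasp point.
Start: joints at [-1.413, 0.276, 1.505, -0, 1.361, -0.121], TCP at [0.158, -0.553, 0.23] pointing down, gripper open.
Joint ranges: [-2.89, 2.89], [-0.75, 2.08], [0.22, 2.7], [-1.18, 4.32], [0.11, 2.71], [-2.7, 2.7]. Speed limits (rad/s): [2.57, 2.57, 3.14, 3.14, 3.14, 3.14].

### API

Orientations are given as a unit quaternion [w, x, y, z].
In Python, from plant import r, gripper_to, inverse_kinematics, vision, models, telemetry gives the robot as it stands. Calls block until the motion is done:
- r.move_to(position, orientation): joint-space move of the TCP to a pose.
- r.move_l(position, rot=None, vel=0.15, guard=None): straight line of the TCP; rot=None keeps the orientation; vel is the mean speed in m/s. With guard (N) it stops when the force on the tool has changed by that much, and returns True; else False.
- r.movej(angles): joint-space move.
- gripper_to(opening, f_grip=None): finger opening in m; f_grip is the grip in N (None keeps the last); returns when the fingers have stopped.
- r.hold(seconds).
- inverse_kinematics(position, orientation): joint angles nearest the present ones, or None.
- vision.snapshot(name): name is "side" or "top" or "wrist"; returns the picture (480x640x3 uint8, red, green, blue); there is no depth.
- vision.get_calibration(name): a dict with "fx", "fy", "cx", "cy" (pixels), "position" and "orientation" of the camera in the world. Camera axes: x right, y down, z forward; pixel columns grow to the right and rows downward; lengths in m; the calibration is good to about 2 mm. The wrist camera is an equidistant fisheye: a pixel r from the principal point sees the ray r / f radians off the axis. A picture is of the moment at which its call begins: read the wrist's pose just before it. get_calibration takes no time and is no camera call; for the wrist camera it gives the pose at the moment of the call.
A pose or a line that the arm cannot do raises r.PlanningError and nothing moves.
- r.sign_off(): hands the job in; it is judged then, once.
Trained networks look in the newest picture that a camera, given by its name, has taken for a name from the list of things; names that differ only in an ending like _2 or _b are one class to them, and where a whole thing is asked for, a point or a joint stands for the part that bears it (a point fixed in the world has none). Each returns a list of dicts, best first, with "score" (0 to 1); they miss things now and then, are a little off and sometimes report something else, mostly with a low value. They report only what shows in the picture. A call takes as long as a camera call. They do not tell look-alikes from the thing itself.
- models.boxes_of(thing, camera): "at" ([x, y, z] in m, in world coordinates, good to about 4 mm: the middle of the surface that is visible of it).
- models.regions_of(thing, camera): "pixels" (480x640 bool, what is visible of it).
- models.mark_of(thing, camera): "at" ([x, y, z] in m, in world coordinates, good to about 4 mm: a listed point, or the origin of a listed thing).
Readings, each from a call of its own:
- telemetry.current_t(): time.
- telemetry.current_joints(): joint angles.
- telemetry.current_dq(): joint speeds.
- telemetry.current_joint_efforts(): joint torques, N m.
- telemetry.current_ee_pos(): TCP position.
- telemetry.current_tool_rot(): TCP orientation.
- telemetry.current_wrist_force(): force on the tool from outside, world axes, zero at the start.
- telemetry.current_torque(): the same for the moment, N m.
- telemetry.current_opening(): finger opening in m.
- telemetry.current_finger_force(): force on a finger pad.
Only numpy, scipy, OpenCV 4.12 (cv2) and the standard library are available. Lean on these libraries where they do the work, as an engineer would, in place of code of your own. Each camera call takes 0.05 s, during which the arm holds its last target. There are 200 camera calls.

### The job

Fit the loose lamp cartridge with the tall round finned head into the empty port of the microscope's light unit: lower it in without dropping it, and push it down past the spring catches until it sits fully home. Then, from home, pull up on it firmly for about half a second to confirm that the catches hold it (reseat it and tug again if it lifts free), and leave it fully home in the port. Leave the other two loose cartridges where they stand.

Things in the scene. Friction and masses are not known exactly. Their poses are not given: they have to be found in the camera images.
- lamp: Cartridge to fit: loose upright steel-grey plug, round (any yaw), 82 mm tall, 0.1-0.21 kg. Origin: underside centre, z up. Heights: conical foot, 20 mm dia. widening to 40 at 9; 40 mm flange to 13; 24 mm waist to 28; 40 mm barrel to 52; head of 5 round fins, 30 mm dia., 52 to 82 (grip here). Once latched it has 4 mm play up, holds against a pull of 25 N and drops home when let go.
- port: Empty port: fixed white 72 mm block, black bore. Origin: bore floor, 24 mm over bench, z up; home = lamp origin here. Bore 44 mm dia. to 36 mm, funnel to 62 at 45 (mouth). Spring catches at 22 mm: a lamp set in stops about 22 mm above home (and leans if let go); 8-18 N down clicks it in. 3 blocks in a row along its y, 84 mm apart; the others hold lamps, fixed. Box 60 mm over bench starts 50 mm to +x.
- lamp_square: Bystander, leave it where it stands: a loose cartridge with the same barrel (origin: centre of its underside), but a plain square head 34 x 34 mm, 74 mm tall in all.
- lamp_flat: Bystander, leave it where it stands: a loose cartridge with the same barrel (origin: centre of its underside), but a flat disc for a head, 52 mm in diameter and 8 mm thick, 60 mm tall in all.
Things that resemble listed ones, but are neither listed nor needed, are in the scene too. What is shaped like the lamp but blue or red is not meant.

How it is judged:
By the outcome, as a careful person would: the job done as asked, in the order asked, and still so for the second after the job is handed in, with the robot touching nothing.
It also fails if it takes over 56 s, if anything falls off the work surface, if the arm or the gripper's body presses on something with over 40 N, if the wrist force passes 120 N, or if a joint passes its speed limit or range.

## Working session

There is one attempt and no reset: what is moved stays moved. The work goes in short steps, each a Python script; the robot and the scene stay as the last script left them, time stands still between calls to the robot, and variables do not carry over. Pictures are saved under pics/ and viewed, at most 10 in all, crops included, and the job is handed in when it is done.

```bash
ls; mkdir -p pics; python3 - <<'E'
from plant import r, vision, models, telemetry
import cv2
for c in ("top","side"):
    im=vision.snapshot(c); cv2.imwrite(f"pics/{c}0.png",im[:,:,::-1])
    for t in ("lamp","port","lamp_square","lamp_flat"):
        for f in (models.mark_of,models.boxes_of):
            print(c,t,f.__name__,[([round(float(v),3) for v in d["at"]],round(float(d["score"]),2)) for d in f(t,c)])
    print({k:v for k,v in vision.get_calibration(c).items()})
print(telemetry.current_t(), telemetry.current_tool_rot(), r.nose_length)
E
```

```text
pics
top lamp call [([0.397, -0.392, 0.001], 0.91), ([0.449, -0.321, -0.0], 0.85), ([0.5, -0.392, 0.001], 0.82), ([0.359, -0.282, -0.002], 0.71)]
top lamp call [([0.494, -0.382, 0.066], 0.65), ([0.397, -0.387, 0.069], 0.57), ([0.356, -0.273, 0.081], 0.56), ([0.575, -0.235, 0.074], 0.41)]
top port call [([0.583, 0.198, 0.023], 0.58)]
top port call [([0.582, 0.197, 0.06], 0.81)]
top lamp_square call [([0.583, -0.236, 0.001], 0.75), ([0.451, -0.322, -0.001], 0.75)]
top lamp_square call []
top lamp_flat call [([0.458, -0.155, 0.002], 0.97)]
top lamp_flat call [([0.46, -0.159, 0.061], 0.65)]
{'fx': 514.5864906864041, 'fy': 514.5864906864041, 'cx': 310.11221539893035, 'cy': 237.2747411673005, 'position': array([ 0.32395549, -0.11480874,  1.05274218]), 'orientation': array([-0.05710453,  0.70859583, -0.70159734,  0.04891012])}
side lamp call [([0.451, -0.322, -0.0], 0.97), ([0.399, -0.391, -0.001], 0.97), ([0.507, -0.389, 0.004], 0.93), ([0.357, -0.277, 0.002], 0.74)]
side lamp call [([0.5, -0.377, 0.053], 0.86), ([0.447, -0.308, 0.053], 0.84), ([0.399, -0.38, 0.052], 0.76)]
side port call [([0.582, -0.233, 0.0], 0.71)]
side port call [([0.573, 0.21, 0.054], 0.57)]
side lamp_square call [([0.584, -0.234, 0.001], 0.87)]
side lamp_square call [([0.576, -0.221, 0.055], 0.95)]
side lamp_flat call [([0.46, -0.162, 0.0], 0.75)]
side lamp_flat call [([0.459, -0.149, 0.05], 0.58)]
{'fx': 523.2239049957499, 'fy': 523.2239049957499, 'cx': 323.7595519281301, 'cy': 244.02502878400918, 'position': array([0.09924779, 0.70573742, 0.64297956]), 'orientation': array([ 0.11168531, -0.18899161,  0.85999328, -0.46067355])}
0.9 [7.59278476e-05 9.90298391e-01 1.38957151e-01 1.53596720e-05] 0.025
```

View pics/top0.png

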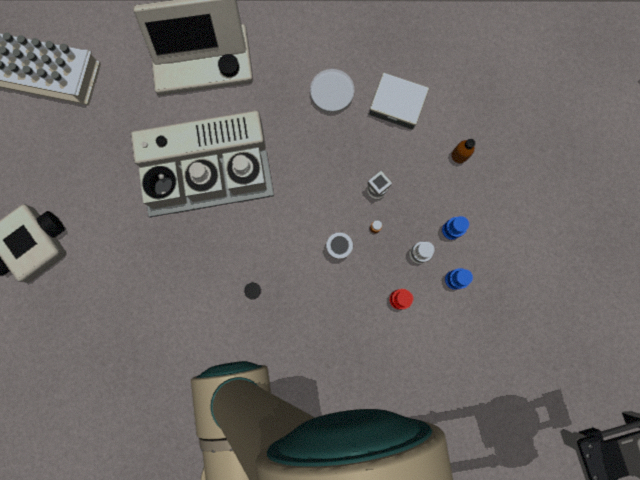

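View pics/side0.png

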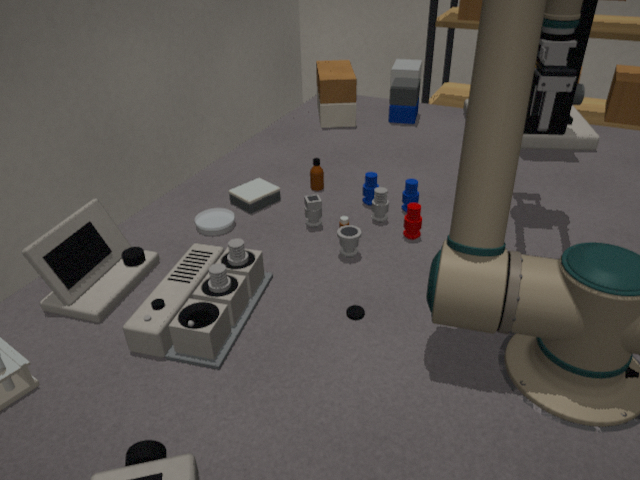

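The lamp is the grey round-headed one at top (423,250), side (381,203), with blue and red look-alikes around it. The empty port is at top (160,182), side (200,318). A small light spot shows inside the bore, at top (163,186) and side (191,323), so I'll zoom in on it.

```bash
python3 - <<'E'
import cv2,numpy as np
a=cv2.imread("pics/top0.png")[150:220,130:210]; b=cv2.imread("pics/side0.png")[290:360,160:240]
cv2.imwrite("pics/crop.png",np.hstack([cv2.resize(i,(400,350),interpolation=cv2.INTER_CUBIC) for i in (a,b)]))
E
```

```text
(no output)
```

View pics/crop.png

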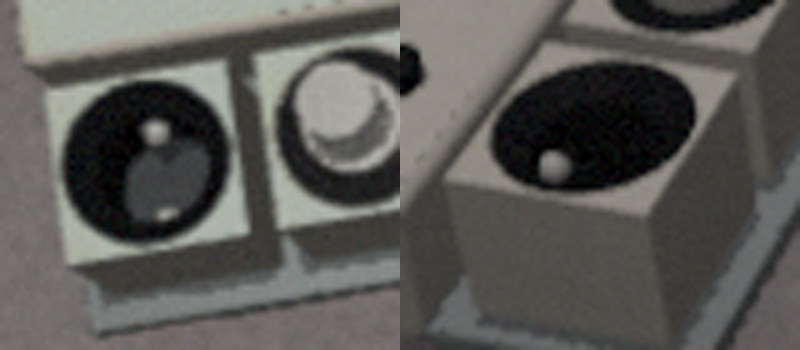

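The bright spots are the two catch tips facing each other across the bore, so the bore is empty. Next is a closer look at the lamp with the wrist camera.

```bash
cat > h.py <<'E'
from plant import r, gripper_to, inverse_kinematics, vision, models, telemetry
import numpy as np, cv2
from scipy.spatial.transform import Rotation as R
def q(a): return [0,np.cos(a/2),np.sin(a/2),0]
def cal():
    c=vision.get_calibration("wrist"); return c, R.from_quat(np.roll(c["orientation"],-1)).as_matrix()
def project(P,c,M):
    v=(np.atleast_2d(P)-c["position"])@M; n=np.hypot(v[:,0],v[:,1]); k=np.arctan2(n,v[:,2])/np.maximum(n,1e-9)
    return np.c_[c["cx"]+c["fx"]*k*v[:,0], c["cy"]+c["fy"]*k*v[:,1]]
def circle(x,y,z,rad):
    t=np.linspace(0,2*np.pi,73); return np.c_[x+rad*np.cos(t),y+rad*np.sin(t),0*t+z]
def look(name,circles,marks=("lamp",)):
    c,M=cal(); im=vision.snapshot("wrist"); cv2.imwrite(f"pics/{name}_raw.png",im[:,:,::-1])
    np.savez(f"pics/{name}.npz",M=M,**c)
    o=im[:,:,::-1].copy()
    for p in circles: cv2.polylines(o,[np.round(project(circle(*p),c,M)).astype(int)],True,(0,255,0),1)
    cv2.imwrite(f"pics/{name}.png",o)
    for m in marks:
        print(m,[(np.round(d["at"],4).tolist(),round(float(d["score"]),2)) for d in models.mark_of(m,"wrist")])
E
python3 - <<'E'
from h import *
gripper_to(0.06)
r.move_to([0.45,-0.322,0.22],q(0))
look("lamp1",[(0.45,-0.322,0.082,.015),(0.45,-0.322,0.052,.02)])
c,M=cal();print(c,telemetry.current_ee_pos(),telemetry.current_joints(),telemetry.current_t())
E
```

```text
lamp [([0.4522, -0.3212, 0.0011], 0.92), ([0.3987, -0.3888, 0.0039], 0.84), ([0.5, -0.3911, 0.0006], 0.82), ([0.3574, -0.2784, 0.0005], 0.79)]
{'fx': 371.64829954431775, 'fy': 371.64829954431775, 'cx': 323.5064518985045, 'cy': 240.97300237166493, 'position': array([ 0.51950286, -0.32388563,  0.37512609]), 'orientation': array([-0.08650887, -0.70137958,  0.7022329 ,  0.08632413])} [ 0.44944685 -0.32301262  0.22000436] [-7.48633165e-01  2.49660687e-01  1.56842395e+00 -3.80691314e-04
  1.32339979e+00  8.23726518e-01] 3.0917
```

View pics/lamp1.png

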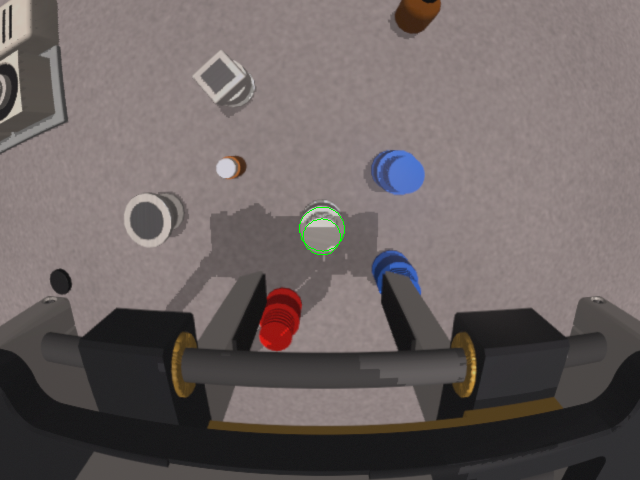

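The wrist picture shows the grey lamp at about (322,228), with the predicted outline close to it. I'll enlarge to check the residual.

```bash
python3 - <<'E'
from h import *
im=cv2.imread("pics/lamp1_raw.png"); d=dict(np.load("pics/lamp1.npz")); M=d["M"]
x0,y0,w,s=282,190,80,7
o=cv2.resize(im[y0:y0+w,x0:x0+w],None,fx=s,fy=s,interpolation=cv2.INTER_CUBIC)
for z,rad in ((.082,.015),(.052,.02)):
    p=(project(circle(.4511,-.3215,z,rad),d,M)-[x0-.5,y0-.5])*s
    cv2.polylines(o,[np.round(p).astype(int)],True,(0,255,0),1)
cv2.imwrite("pics/lampc.png",o)
E
```

```text
(no output)
```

View pics/lampc.png

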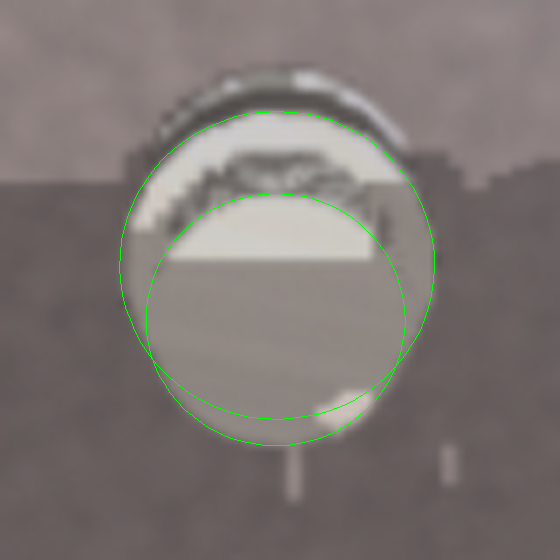

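The outline fits to about 1 mm, so the lamp is at (0.451, -0.3215). Now I'll grasp it, lift it and view the port with the wrist camera.

```bash
python3 - <<'E'
from h import *
r.move_l([.4511,-.3215,.14],vel=.2)
hit=r.move_l([.4511,-.3215,.0805],vel=.06,guard=6)
r.hold(.2); e=telemetry.current_ee_pos(); print(hit,e)
gripper_to(.02,f_grip=35); print(telemetry.current_opening(),telemetry.current_finger_force(),telemetry.current_wrist_force(),telemetry.current_ee_pos())
r.move_l([.4511,-.3215,.26],vel=.12); r.hold(.2)
print(telemetry.current_opening(),telemetry.current_finger_force(),telemetry.current_wrist_force(),telemetry.current_t())
r.move_to([.52,.196,.28],q(0)); r.hold(.2)
P=(.583,.198)
e=telemetry.current_ee_pos(); print(e)
look("port1",[(*P,.069,.031),(e[0],e[1],e[2]+.0015,.015),(e[0],e[1],e[2]-.0285,.02)],("port",))
print(telemetry.current_t(),telemetry.current_joints())
vision.snapshot("top");print([(d["at"],d["score"]) for d in models.mark_of("port","top")])
E
```

```text
False [ 0.45127272 -0.32167109  0.08088341]
0.029596073134575962 34.99579846858978 [0.11865814 0.06546384 0.12945532] [ 0.45111313 -0.32147263  0.08051299]
0.02935395300031614 34.99368131160736 [ 0.61305009 -0.6174199  -1.67122895] 7.4167
[0.52031835 0.19518148 0.27993679]
port [([0.5838, 0.1954, 0.0201], 0.73)]
9.6083 [ 2.34191954e-01  2.23078214e-01  1.45612367e+00 -8.14060856e-05
  1.46248839e+00  1.80598515e+00]
[([0.5848, 0.1993, 0.0198], 0.72)]
```

View pics/port1.png

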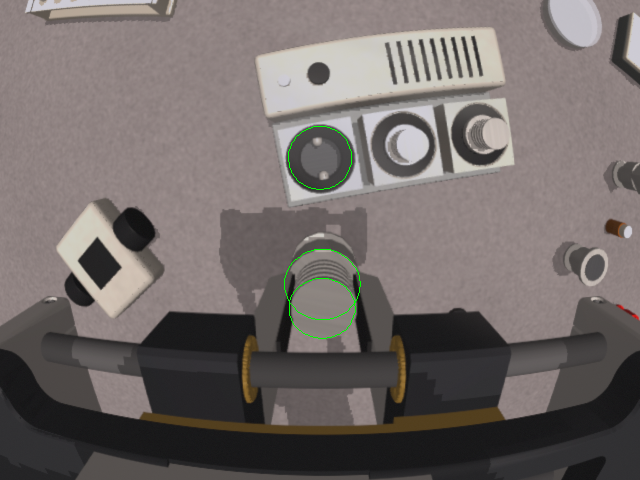

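The held lamp sits at about (322,290), and the port rim is well outlined around (319,158). I'll fit the rim numerically.

```bash
python3 - <<'E'
from h import *
from scipy.optimize import least_squares
im=cv2.imread("pics/port1_raw.png"); d=dict(np.load("pics/port1.npz")); M=d["M"]
g=cv2.GaussianBlur(cv2.cvtColor(im,6),(3,3),0).astype(np.float32)
def rays(P,z,rad,lo,hi):
    # subpixel: strongest radial gradient along rays in the plane z
    c=circle(*P,z,1)[:-1]; pts=[]
    rr=np.linspace(lo,hi,61)
    for u in c:
        L=np.c_[P[0]+rr*(u[0]-P[0]),P[1]+rr*(u[1]-P[1]),0*rr+z]
        p=project(L,d,M).astype(np.float32); v=cv2.remap(g,p[:,:1],p[:,1:],1).ravel()
        dv=np.gradient(v); k=dv.argmax()
        if dv[k]>2: pts.append(L[k,:2])
    return np.array(pts)
P=np.array([.583,.198])
for _ in range(3):
    p=rays(P,.069,.031,.024,.036)
    s=least_squares(lambda t:np.hypot(*(p-t[:2]).T)-t[2],[*P,.031],loss="soft_l1",f_scale=.0005); P=s.x[:2]
    print(len(p),s.x,np.median(abs(s.fun)))
x0,y0,w,S=265,105,110,5
for (x0,y0,w,cs,n) in ((270,105,100,[(*P,.069,.031),(*P,.060,.022)],0),(272,225,100,[(.5203,.1952,.2815,.015),(.5203,.1952,.2515,.02)],1)):
    o=cv2.resize(im[y0:y0+w,x0:x0+w],(400,400),interpolation=cv2.INTER_CUBIC)
    for q_ in cs: cv2.polylines(o,[np.round((project(circle(*q_),d,M)-[x0-.5,y0-.5])*4).astype(int)],True,(0,255,0),1)
    cv2.imwrite(f"pics/c{n}.png",o)
cv2.imwrite("pics/c.png",np.hstack([cv2.imread("pics/c0.png"),cv2.imread("pics/c1.png")]))
E
```

```text
72 [0.58196101 0.19773158 0.03387816] 0.0001851538130772934
72 [0.58198438 0.19769244 0.03388279] 0.0001484959405981534
72 [0.58193618 0.19771537 0.03385387] 0.00017829588290378673
```

View pics/c.png

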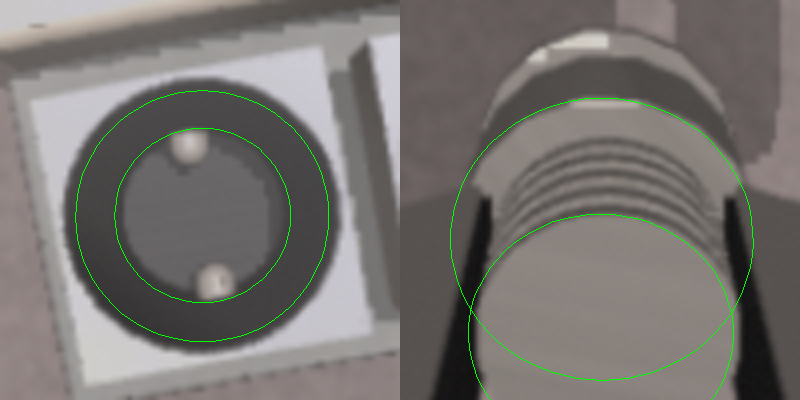

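The port is at (0.582, 0.1977), and the lamp is centred in the grip. I'll insert down to the catches first.

```bash
python3 - <<'E'
from h import *
X,Y=.582,.1977
def st(s): print(s,np.round(telemetry.current_ee_pos(),4),np.round(telemetry.current_wrist_force(),2),round(float(telemetry.current_opening()),4),telemetry.current_t())
r.move_l([X,Y,.19],vel=.12); r.hold(.2); st("above")
h=r.move_l([X,Y,.132],vel=.04,guard=5); st(("in",h))
if not h:
    h=r.move_l([X,Y,.122],vel=.015,guard=5); st(("catch",h))
E
```

```text
above [0.582  0.1978 0.1909] [-1.32  0.27 -1.97] 0.0294 10.9667
('in', False) [0.5822 0.1977 0.1324] [ 0.74  0.15 -1.86] 0.0289 12.5667
('catch', True) [0.5819 0.1976 0.1248] [-0.05  0.19  3.68] 0.0297 13.075
```

Clean entry: contact with the catches came at the expected height, with no side load. Now I'll push it home.

```bash
python3 - <<'E'
from h import *
X,Y=.582,.1977
def st(s): print(s,np.round(telemetry.current_ee_pos(),4),np.round(telemetry.current_wrist_force(),2),round(float(telemetry.current_opening()),4),telemetry.current_t())
gripper_to(.02,f_grip=50)
for z in (.118,.112,.106,.102,.100):
    h=r.move_l([X,Y,z],vel=.02,guard=28); st((z,h))
    if h: break
r.hold(.2); st("hold")
E
```

```text
(0.118, False) [0.5817 0.1977 0.1177] [ 0.45 -0.2   0.48] 0.0293 13.7417
(0.112, False) [0.5805 0.1972 0.1095] [  1.25  -0.17 -13.9 ] 0.029 14.1917
(0.106, False) [0.5825 0.1979 0.1069] [-0.68  0.49 -2.18] 0.0293 14.6417
(0.102, False) [0.583  0.198  0.1044] [-0.86 -0.8   7.94] 0.0296 14.9917
(0.1, False) [0.5832 0.198  0.1044] [-4.140e+00 -1.000e-02  1.625e+01] 0.029 15.2417
hold [0.5832 0.198  0.1044] [-3.51 -0.71 16.81] 0.0293 15.4417
```

Home at TCP z 0.1044, which matches the prediction of 0.1045. Arm stiffness is about 4 N/mm. Now the tug, stepped up until the net pull is about 17 N.

```bash
python3 - <<'E'
from h import *
X,Y=.582,.1977
def st(s):
    e,f=telemetry.current_ee_pos(),telemetry.current_wrist_force(); print(s,np.round(e,4),np.round(f,2),round(float(telemetry.current_opening()),4),telemetry.current_t()); return e[2],f[2]
r.move_l([X,Y,.1045],vel=.02); r.hold(.2); st("home")
z=.1085
while z<.117:
    r.move_l([X,Y,z],vel=.02); r.hold(.05); e,f=st(round(z,4))
    if f<-17 or e>.1115: break
    z+=.001
for _ in range(4): r.hold(.18); st("pull")
r.move_l([X,Y,.1025],vel=.02); r.hold(.2); st("down")
E
```

```text
home [0.5821 0.1977 0.1045] [ 0.57 -0.35  1.39] 0.0293 16.0167
0.1085 [0.5819 0.1977 0.1082] [-0.3  -0.07 -1.56] 0.0296 16.4167
0.1095 [0.5816 0.1976 0.1088] [ 0.47 -0.1  -5.33] 0.029 16.7167
0.1105 [0.5814 0.1976 0.1092] [  1.93   1.39 -14.85] 0.0289 17.0167
0.1115 [0.5811 0.1976 0.1095] [  2.92   0.22 -26.28] 0.0289 17.3167
pull [0.5811 0.1976 0.1095] [  2.77   0.39 -26.2 ] 0.0291 17.5
pull [0.5811 0.1976 0.1095] [  4.04   0.54 -26.05] 0.0293 17.6833
pull [0.5811 0.1975 0.1095] [  3.38   0.24 -26.16] 0.0296 17.8667
pull [0.5811 0.1975 0.1095] [  3.11   0.97 -26.65] 0.0292 18.05
down [0.5831 0.1979 0.1045] [-1.54 -0.24  5.86] 0.0291 18.85
```

The catches held for 0.75 s at about 24 N net, and the lamp is back home with no slip in the grip. I'll release, retreat and check.

```bash
python3 - <<'E'
from h import *
X,Y=.582,.1977
r.move_l([X,Y,.1045],vel=.02); gripper_to(.055); r.hold(.2)
r.move_l([X,Y,.20],vel=.1); r.move_to([.50,.19,.30],q(0)); r.hold(.3)
look("fin",[(X,Y,.106,.015),(X,Y,.076,.02)],("lamp",))
im=vision.snapshot("side"); print([(np.round(d["at"],4),d["score"]) for d in models.mark_of("lamp","side")])
w=cv2.imread("pics/fin_raw.png")
f=cv2.imread("pics/fin.png")[20:220,220:540]
cv2.imwrite("pics/fin2.png",np.vstack([cv2.resize(f,(480,300)),cv2.resize(im[220:370,120:360,::-1],(480,300))]))
print(telemetry.current_t(),telemetry.current_wrist_force())
E
```

```text
lamp [([0.3569, -0.2827, 0.0017], 0.86), ([0.5822, 0.1963, 0.0277], 0.57)]
[(array([ 0.3996, -0.3915,  0.0008]), 0.78), (array([0.5829, 0.1954, 0.0264]), 0.73), (array([ 0.3565, -0.2786,  0.0039]), 0.73), (array([ 5.053e-01, -3.880e-01,  4.000e-04]), 0.7)]
22.0917 [-0.68031636 -0.60475348  0.53121287]
```

View pics/fin2.png

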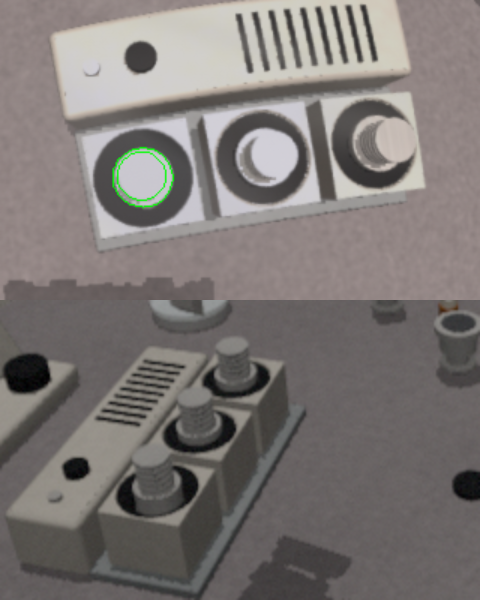

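The picture shows the lamp upright in the port (wrist crop (143,178), side crop (155,480)), at the same height as its two fitted neighbours. The gripper is clear of everything.

```bash
python3 -c "
from plant import r
print(r.sign_off())"
```

```text
the job is handed in; nothing more can be done
None
```

The lamp is latched fully home in the empty port, the catches held a pull of about 24 N for roughly 0.75 s, the other two cartridges were left alone, and the job was handed in at about 22 s.

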